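Lock off the test kiln and lift its lid

TASK

The little kiln has cooled after its firing. First lock it off: push the mushroom stop on its controller all the way in, so that it stays in. Then take the kiln's lid by its wooden bar handle, lift it straight up and hold it level and still over the kiln, about 100 mm above the rim, so that I can look in at the cones; finish still holding it there, and leave the other things on the table alone.

Things in the scene. Friction and masses are not known exactly. Their poses are not given: they have to be found in the camera images.
- kiln: Small round top-loading test kiln, fixed: steel-jacketed firebrick drum 230 mm across, on a round slab 260 mm across and 10 mm thick; a terminal cover box sticks out to 156 mm from the axis on its +x side. Origin on the kiln's axis at the table top, z up. Its flat firebrick rim is 155 mm above the table; the open chamber inside the rim is 140 mm across.
- kiln_rim (a point): Point on the kiln's axis at the height of the rim, on which the lid's flat underside rests.
- lid: The kiln's loose lid, about 0.6 kg (varies by a fifth): a pale disc 230 mm across and 35 mm thick in a steel band, with a shallow plug 128 mm across reaching 10 mm down into the chamber (6 mm play all round). Origin at the centre of the flat face that rests on the rim, z up; its top face is 35 mm above the origin. Balanced about its centre.
- lid_grip (a point): Middle of the lid's wooden bar handle, 73 mm above the lid's origin, straight over it. The bar lies along the lid's x axis: 124 mm long, 16 mm wide (lid's y), 20 mm tall; 28 mm of free space between bar and lid, standing on two 10 mm posts 50 mm either side of the middle.
- controller: Kiln controller, fixed on the table: grey steel case 150 x 110 x 66 mm (its x, y, z). Origin under its centre. Flat top with a display window towards -x and the mushroom stop 35 mm from the centre towards its +x. It may stand on either side of the kiln.
- stop_top (a point): Centre of the top of the mushroom stop, a domed head 40 mm across, 100 mm above the table when out; it moves with the head.
- stop (a joint): Travel of the mushroom stop, m: 0 = out, 0.007 = fully in; pushed straight down against about 3 N, it stays where it is left.
- banding_wheel: Bystander: black cast-iron banding wheel 150 mm across with a small clay head study on it, 168 mm tall in all. Origin under its centre. It stands on the other side of the kiln from the controller.
- glaze_jar: Bystander: closed jar, 68 mm across, 95 mm tall. Origin under its centre.
- cup: Bystander: biscuit-fired clay cup without a handle, 80 mm across, 85 mm tall. Origin under its centre.
Things that resemble listed ones, but are neither listed nor needed, are in the scene too. There is more than one size of the controller; the job needs the largest.

How it is judged:
By the outcome, as a careful person would: the job done as asked, in the order asked, and still so for the second after the job is handed in, while the arm keeps its last pose, push and grip.
It also fails if it takes over 45 s, if anything falls off the work surface, if the arm or the gripper's body presses on something with over 40 N, if the wrist force passes 120 N, or if a joint passes its speed limit or range.

ROBOT

A 7-joint arm with a two-finger parallel gripper is mounted at the origin on the work surface. World frame = base frame: x ahead of the robot, y to its left, z up, the work surface at z = 0. Lengths are in m, angles in rad, forces in N, time in s.
With the tool pointing down it reaches from about 0.425 to 0.925 m from the base axis. Payload 6.8 kg.
Tool frame: the origin (TCP) lies between the finger pads; the fingertips stand r.tips_ahead ahead of it and the grasp point (between the pads) lies 5 mm behind it (r.tips_ahead is the distance from the TCP to the fingertips, in m); z points along the fingers, y is the line along which they close (so a half turn about z gives the same grasp; the last joint's range is limited). The gripper opens to 85 mm and grips with 20 to 120 N. Pads are 22 mm wide; open, the fingers measure 114 mm over their backs; the gripper's body (76 mm by 85 mm) begins 54 mm behind the grasp point. The pads swing forward as they close: fully open they stand 13 mm farther back than shut.
Start: joints at [1.064, 0.477, 0.022, 1.555, -0.011, 1.109, -0.083], TCP at [0.262, -0.622, 0.245] pointing down, gripper open.
Joint ranges: [-2.96, 2.96], [-0.34, 2.1], [-1.41, 1.46], [0.24, 2.44], [-1.37, 4.51], [0.17, 1.92], [-2.96, 2.96]. Speed limits (rad/s): [2.39, 2.39, 3.14, 3.14, 3.14, 3.14, 3.14].

INTERFACE

Orientations are given as a rotation vector (axis times angle).
In Python, from bench import r gives the robot as it stands.
- The arm moves only by the tool move_arm, never from a script. Its argument "rows" is one flat list of numbers, 4 for each row, row after row: the shift along the tool's x, y, z in cm, then the turn about the tool's z in degrees. In form: [tx, ty, tz, twist, tx, ty, tz, twist, ...]. A call has 1 to 10 rows; each row is the pose to reach, as a shift and turn from the pose commanded when the call began, along the tool's axes at that moment; what a row does not reach only later rows make up. A row lasts 1/8 s, in which the tool goes at most 62.5 mm and 10.7 degrees, less where a joint would pass 70% of its speed; a pose out of reach is approached as far as the arm can. A call with a gripper value outside its range is refused whole. "fingers" is the opening, from 0 (shut) to 1 (fully open), set as the call begins (left out, the last holds). The fingers move at their own pace and stop on an object; "newtons" is the grip in N (left out, the last holds). Time passes only in rows, so rows that repeat a pose let the fingers close. It gives the time, the measured TCP pose, the force, the opening and the grip force at its end, in the units of the state.
- r.get_obs(): the state, without advancing time (a new reading comes with each control period).
- r.grab_frame(name): name is "scene" or "top"; returns the picture (400x640x3 uint8, blue, green, red); there is no depth.
- r.camera_params(name): a dict with "fx", "fy", "cx", "cy" (pixels), "world_from_camera" (4x4, takes a point from camera to world coordinates). Camera axes: x right, y down, z forward; pixel columns grow to the right and rows downward; lengths in m; the calibration is good to about 2 mm. A picture is of the moment at which its call begins. camera_params takes no time and is no camera call.
- r.hand_in(): hands the job in; it is judged then, once.
The state is a dict: "clock": time; "joints": joint angles; "qvel": joint speeds; "tau": joint torques, N m; "tcp_pos": TCP position; "orientation": TCP orientation; "contact_force": force on the tool from outside, world axes, zero at the start; "moment": the same for the moment, N m; "grip_width": finger opening in m; "gripper_force": force on a finger pad.
Only numpy, scipy, OpenCV 4.12 (cv2) and the standard library are available. Lean on these libraries where they do the work, as an engineer would, in place of code of your own. Each camera call takes 0.05 s, during which the arm holds its last target. There are 200 camera calls.

## Working session

There is one attempt and no reset: what is moved stays moved. The work goes in short steps, Python scripts to look and compute and a tool call to move; the robot and the scene stay as the last step left them, time stands still between calls to the robot, and variables do not carry over. Pictures are saved under pics/ and viewed, at most 10 in all, crops included, and the job is handed in when it is done.

Besides the shell and the picture viewer there is one more tool, called after "Emit:" by a JSON object that holds its "api" and its "payload", one argument or row to a line. move_arm: Moves the arm, as the interface text tells. Its arguments: {"type":"object","properties":{"rows":{"type":"array"},"fingers":{"type":"number"},"newtons":{"type":"number"}},"required":["rows"]}

```bash
mkdir -p pics; python3 - <<'E'
from bench import r
import cv2
for n in("scene","top"):
    cv2.imwrite(f"pics/{n}0.png",r.grab_frame(n)); p=r.camera_params(n); print(n,p)
o=r.get_obs();print(o,r.tips_ahead)
E
```

```text
scene {'fx': 474.44795617978946, 'fy': 474.44795617978946, 'cx': 325.6555927336835, 'cy': 194.0787907723904, 'world_from_camera': array([[-0.87800971,  0.40453732, -0.25582904,  0.87624118],
       [ 0.47853131,  0.75343588, -0.45093476,  0.77597885],
       [ 0.01033084, -0.5183473 , -0.8551078 ,  1.48911445],
       [ 0.        ,  0.        ,  0.        ,  1.        ]])}
top {'fx': 454.7441961100529, 'fy': 454.7441961100529, 'cx': 317.1276044194744, 'cy': 197.55433362694498, 'world_from_camera': array([[ 0.0021923 , -0.9819077 ,  0.18934745,  0.20315124],
       [-0.99983177, -0.00560042, -0.01746609,  0.09062622],
       [ 0.01821052, -0.1892773 , -0.9817548 ,  1.48279499],
       [ 0.        ,  0.        ,  0.        ,  1.        ]])}
{'clock': 0.1, 'joints': array([ 1.06393256,  0.47772541,  0.02234743,  1.55637651, -0.01152166,
        1.10931841, -0.083088  ]), 'qvel': array([ 0.00046936, -0.00308681, -0.00052766, -0.00167586,  0.00170115,
       -0.000748  , -0.00060741]), 'tau': array([ 5.65854163e-03, -5.97752237e+01,  1.61407158e+00, -2.81952274e+01,
        1.27627503e-02,  5.01862567e-03,  4.70533428e-05]), 'tcp_pos': array([ 0.26187486, -0.62155434,  0.24440757]), 'orientation': array([-3.07774058e+00, -6.21937219e-01,  6.92590805e-04]), 'contact_force': array([0.22232506, 0.01925266, 0.45492647]), 'moment': array([-0.01302898, -0.06425714, -0.03247716]), 'gripper_force': 0.0, 'grip_width': 0.08530419203552789} 0.014
```

View pics/scene0.png

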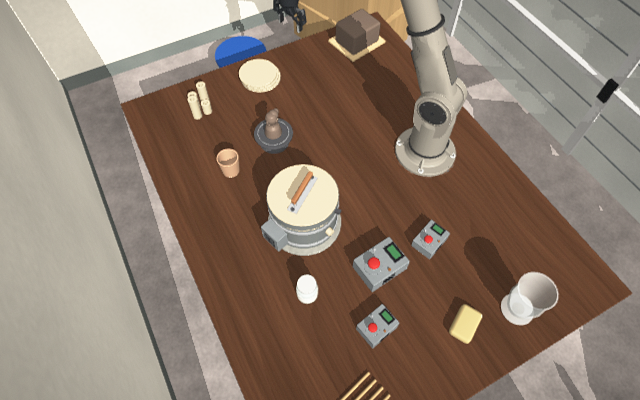

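View pics/top0.png

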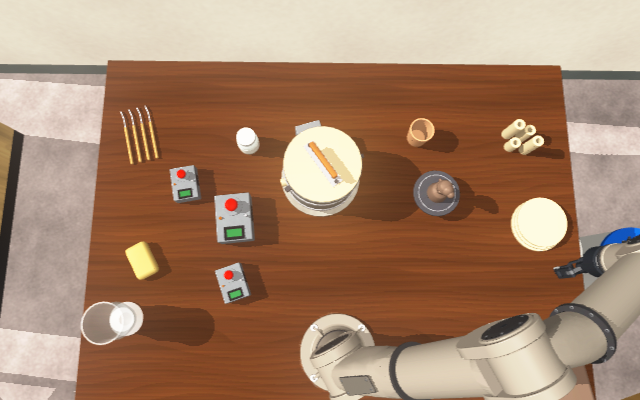

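The largest controller is at scene (381,262) and top (234,217), with its red stop at scene (374,263) and top (231,204). The lid bar runs from top (310,143) to (338,182). I'll enlarge both areas.

```bash
python3 - <<'E'
import cv2,numpy as np
s=cv2.imread("pics/scene0.png");t=cv2.imread("pics/top0.png")
c=lambda i,x,y,w,h,k:cv2.resize(i[y:y+h,x:x+w],(w*k,h*k),interpolation=cv2.INTER_CUBIC)
a=np.hstack([c(t,270,110,100,75,4),c(s,255,155,100,75,4)])
b=np.hstack([c(t,190,180,100,75,4),c(s,335,225,100,75,4)])
cv2.imwrite("pics/crop.png",np.vstack([a,b]))
E
```

```text
(no output)
```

View pics/crop.png

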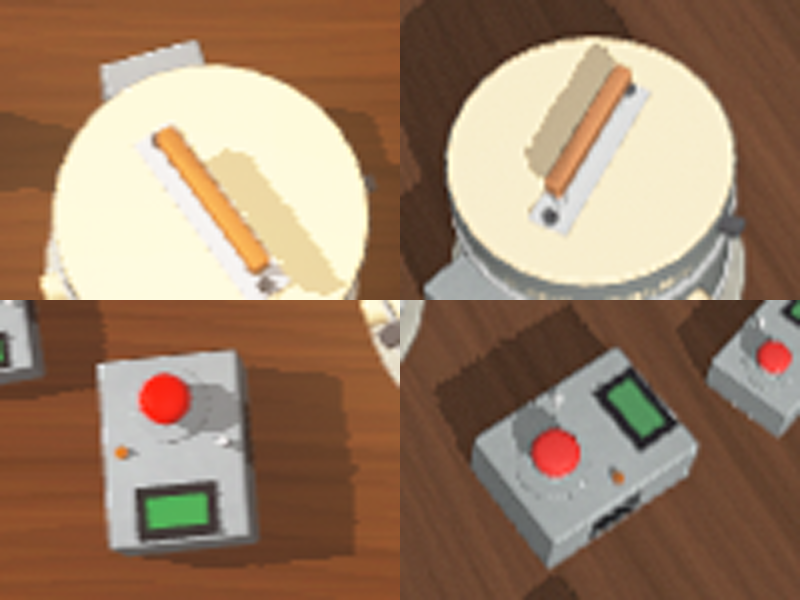

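```bash
cat > h.py <<'E'
from bench import r
import numpy as np
from scipy.spatial.transform import Rotation as R
def ray(n,u,v):
    p=r.camera_params(n);T=p["world_from_camera"]
    return T[:3,3],T[:3,:3]@[(u-p["cx"])/p["fx"],(v-p["cy"])/p["fy"],1]
def at(n,u,v,z):
    o,d=ray(n,u,v);return o+d*(z-o[2])/d[2]
def tri(a,b):
    o,d=ray("top",*a);p,e=ray("scene",*b)
    s=np.linalg.lstsq(np.c_[d,-e],p-o,rcond=None)[0]
    x,y=o+d*s[0],p+e*s[1];return (x+y)/2,np.linalg.norm(x-y)
def totool(dw):
    return R.from_rotvec(r.get_obs()["orientation"]).inv().apply(dw)*100
E
python3 - <<'E'
from h import *
np.set_printoptions(precision=4,suppress=True)
print("stop",tri((231,204.5),(373.8,263)),at("top",231,204.5,.094),at("scene",373.8,263,.094))
for a,b in(((312,142.8),(310.5,172.5)),((335,176.5),(293.2,201.5)),((312,142.8),(293.2,201.5)),((335,176.5),(310.5,172.5))):
    print("bar",tri(a,b),at("top",*a,.238),at("scene",*b,.238))
# case top corners, z .066 (top view)
C=[at("top",190+u/4,180+(v-300)/4,.066) for u,v in((97,366),(236,352),(250,537),(110,549))]
print(np.array(C)[:,:2],[np.linalg.norm(C[i]-C[i-1]) for i in range(4)])
# lid top disc in top view: left/right edges
print(at("top",270+52/4,110+212/4,.19),at("top",270+368/4,110+205/4,.19),at("top",270+205/4,110+65/4,.19))
print(R.from_rotvec(r.get_obs()["orientation"]).as_matrix())
E
```

```text
stop (array([0.4469, 0.3339, 0.0907]), np.float64(0.0035821615509732405)) [0.4476 0.3321 0.094 ] [0.4467 0.3362 0.094 ]
bar (array([0.5517, 0.0923, 0.3688]), np.float64(0.02303660889870611)) [0.6023 0.0835 0.238 ] [0.506  0.0232 0.238 ]
bar (array([0.5554, 0.0009, 0.0559]), np.float64(0.019788545934901838)) [0.5039 0.0183 0.238 ] [0.6019 0.0926 0.238 ]
bar (array([0.6023, 0.0857, 0.2302]), np.float64(0.006560980967448981)) [0.6023 0.0835 0.238 ] [0.6019 0.0926 0.238 ]
bar (array([0.5047, 0.0186, 0.2316]), np.float64(0.0019510390334945924)) [0.5039 0.0183 0.238 ] [0.506  0.0232 0.238 ]
[[0.4779 0.3907]
 [0.4899 0.2815]
 [0.3432 0.2662]
 [0.3334 0.3742]] [np.float64(0.1454475999902159), np.float64(0.10988467119966333), np.float64(0.14749434470361353), np.float64(0.10847847611019186)]
[0.5552 0.168  0.19  ] [ 0.5622 -0.0644  0.19  ] [0.6694 0.0558 0.19  ]
[[ 0.9215  0.3883 -0.0008]
 [ 0.3883 -0.9215  0.0015]
 [-0.0001 -0.0017 -1.    ]]
```

Emit:
{"api": "move_arm", "payload": {
  "rows": [4, -3, -3, 0, 8, -6, -6, -2, 13, -10, -9, -4, 18, -14, -11.5, -6, 23, -18, -11.5, -8, 28, -22, -11.5, -10, 33, -26, -11.5, -11.6, 38.3, -29.6, -11.5, -11.6, 38.3, -29.6, -11.5, -11.6],
  "fingers": 0
}}

```text
clock: 1.23
tcp_pos: [0.5019, -0.1957, 0.3601]
orientation: [-2.996, -0.94, -0.001]
contact_force: [-1.1, -0.5, -0.4]
grip_width: 0.0002
gripper_force: 0.0
```

```bash
python3 - <<'E'
from h import *
o=r.get_obs();print(o["clock"],o["tcp_pos"],o["joints"],totool(np.array([.447,.333,.36])-o["tcp_pos"]),R.from_rotvec(o["orientation"]).as_matrix())
E
```

```text
1.225 [ 0.5018614  -0.19569183  0.36010262] [ 0.49520488  0.17642711 -0.2748063   1.71501864  0.04841314  1.25714071
 -0.75323549] [ 25.69999975 -46.52687032   0.09328709] [[ 8.20758488e-01  5.71275297e-01  2.00631638e-04]
 [ 5.71274323e-01 -8.20757647e-01  1.59121009e-03]
 [ 1.07368897e-03 -1.19138348e-03 -9.99998714e-01]]
```

Emit:
{"api": "move_arm", "payload": {
  "rows": [2.5, -4.7, 0, 0, 5, -9.3, 0, 0, 8, -14, 0, 0, 10.5, -19, 0, 0, 13, -24, 0, 0, 16, -29, 0, 0, 19, -34, 0, 0, 21.5, -39, 0, 0, 24, -43.5, 0, 0, 25.7, -46.5, 0, 0]
}}

```text
clock: 2.48
tcp_pos: [0.4479, 0.3307, 0.36]
orientation: [-2.999, -0.934, 0.001]
contact_force: [1.1, 0.4, 0.6]
grip_width: 0.0001
gripper_force: 0.0
```

Emit:
{"api": "move_arm", "payload": {
  "rows": [0, 0, 4, 0, 0, 0, 9, 0, 0, 0, 14, 0, 0, 0, 18, 0, 0, 0, 21, 0, 0, 0, 22.5, 0, 0, 0, 22.5, 0]
}}

```text
clock: 3.35
tcp_pos: [0.4487, 0.328, 0.1347]
orientation: [3.0, 0.93, -0.003]
contact_force: [-0.3, -0.1, 0.7]
grip_width: -0.0
gripper_force: 0.0
```

```bash
python3 - <<'E'
from h import *
import cv2
o=r.get_obs();print(o["clock"],o["tcp_pos"],o["contact_force"],totool(np.array([.447,.333,.12])-o["tcp_pos"]))
s=r.grab_frame("scene");t=r.grab_frame("top")
c=lambda i,x,y:cv2.resize(i[y:y+110,x:x+100],(400,440),interpolation=cv2.INTER_CUBIC)
cv2.imwrite("pics/press.png",np.hstack([c(t,180,150),c(s,325,190)]))
E
```

```text
3.35 [0.44867561 0.32795166 0.13466884] [-0.32545059 -0.14654619  0.69329675] [ 0.14994858 -0.51106227  1.46663344]
```

View pics/press.png

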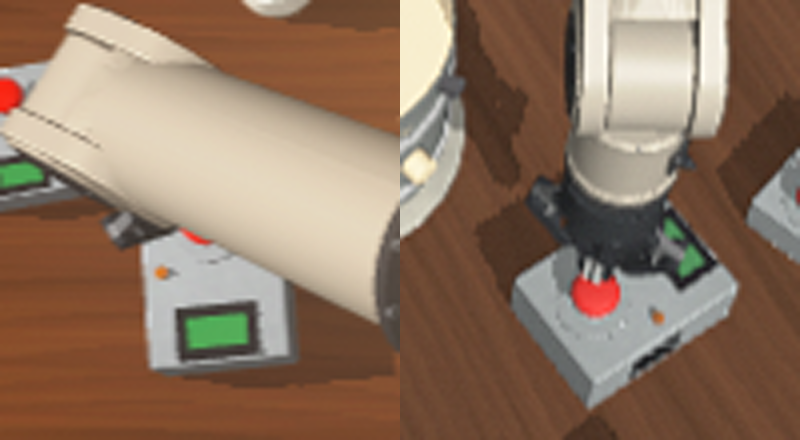

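The shut fingertips are just above the red head, at scene crop (597,275) against the head at (597,295). Next I correct about 5 mm sideways and press.

Emit:
{"api": "move_arm", "payload": {
  "rows": [0.1, -0.4, 1, 0, 0.1, -0.4, 1.6, 0, 0.1, -0.4, 2, 0, 0.1, -0.4, 2.3, 0, 0.1, -0.4, 2.5, 0, 0.1, -0.4, 2.5, 0]
}}

```text
clock: 4.2
tcp_pos: [0.4476, 0.3321, 0.1102]
orientation: [-3.001, -0.93, -0.0]
contact_force: [0.5, 1.0, 0.5]
grip_width: 0.0001
gripper_force: 0.0
```

Emit:
{"api": "move_arm", "payload": {
  "rows": [0, 0, 0.1, 0, 0, 0, 0.2, 0, 0, 0, 0.3, 0, 0, 0, 0.3, 0]
}}

```text
clock: 4.7
tcp_pos: [0.4477, 0.3322, 0.1073]
orientation: [-3.001, -0.93, -0.0]
contact_force: [-0.3, 0.1, 1.7]
grip_width: 0.0001
gripper_force: 0.8
```

Just in contact, as expected. Pressing the 7 mm travel until the force rises.

Emit:
{"api": "move_arm", "payload": {
  "rows": [0, 0, 0.2, 0, 0, 0, 0.4, 0, 0, 0, 0.5, 0, 0, 0, 0.5, 0]
}}

```text
clock: 5.2
tcp_pos: [0.448, 0.3325, 0.1064]
orientation: [2.999, 0.929, 0.003]
contact_force: [-10.2, -10.1, 40.5]
grip_width: 0.0001
gripper_force: 20.7
```

Emit:
{"api": "move_arm", "payload": {
  "rows": [0, 0, 0.1, 0, 0, 0, 0.2, 0, 0, 0, 0.3, 0, 0, 0, 0.3, 0]
}}

```text
clock: 5.7
tcp_pos: [0.4481, 0.3327, 0.1059]
orientation: [2.997, 0.929, 0.005]
contact_force: [-15.9, -16.5, 65.5]
grip_width: -0.0001
gripper_force: 32.9
```

Tips at 0.1064 − 0.014 = 0.092 m is where the head sits when fully in, and the force rose hard there. Backing off to check with a picture.

Emit:
{"api": "move_arm", "payload": {
  "rows": [0, 0, -0.5, 0, 0, 0, -1.5, 0, 0, 0, -5, 0, 0, 0, -10, 0, 0, 0, -15, 0, 0, 0, -20, 0, 0, 0, -25, 0, 0, 0, -26, 0],
  "fingers": 1
}}

```text
clock: 6.7
tcp_pos: [0.4483, 0.3333, 0.3626]
orientation: [-2.999, -0.93, -0.008]
contact_force: [-0.6, 0.0, -0.9]
grip_width: 0.0856
gripper_force: 0.0
```

```bash
python3 - <<'E'
from h import *
o=r.get_obs();print(o["clock"],o["tcp_pos"],o["contact_force"],totool(np.array([.554,.0545,.36])-o["tcp_pos"]),R.from_rotvec(o["orientation"]).as_matrix()[:,0])
E
```

```text
6.7 [0.44831021 0.33334081 0.36264585] [-0.61723437  0.03731759 -0.94098987] [-7.06062417 28.97235174  0.21373064] [0.82458794 0.56570933 0.0052606 ]
```

Emit:
{"api": "move_arm", "payload": {
  "rows": [-1.2, 4.8, 0, 0, -2.4, 9.7, 0, 0, -3.5, 14.5, 0, 0, -4.8, 19.5, 0, 0, -6, 24.5, 0, 0, -6.8, 28, 0, 0, -7.1, 29, 1, 0, -7.1, 29, 3, 0, -7.1, 29, 3, 0]
}}

```text
clock: 7.82
tcp_pos: [0.5514, 0.0536, 0.3268]
orientation: [-2.998, -0.932, 0.008]
contact_force: [-0.8, 0.1, 0.1]
grip_width: 0.0853
gripper_force: 0.0
```

```bash
python3 - <<'E'
from h import *
import cv2
o=r.get_obs();M=R.from_rotvec(o["orientation"]).as_matrix();print(o["clock"],o["tcp_pos"],totool(np.array([.554,.0545,.222])-o["tcp_pos"]),M)
s=r.grab_frame("scene");t=r.grab_frame("top")
c=lambda i,x,y,w,h,k:cv2.resize(i[y:y+h,x:x+w],(w*k,h*k),interpolation=cv2.INTER_CUBIC)
cv2.imwrite("pics/pre.png",np.vstack([np.hstack([c(t,270,110,100,75,4),c(s,255,155,100,75,4)]),np.hstack([c(t,190,180,100,75,4),c(s,335,225,100,75,4)])]))
E
```

```text
7.825 [0.55138361 0.05362967 0.3267726 ] [ 0.30825273  0.10703311 10.47580673] [[ 8.23680759e-01  5.67031265e-01 -5.05492395e-03]
 [ 5.67038669e-01 -8.23691171e-01  3.85951842e-05]
 [-4.14181155e-03 -2.89812746e-03 -9.99987223e-01]]
```

View pics/pre.png

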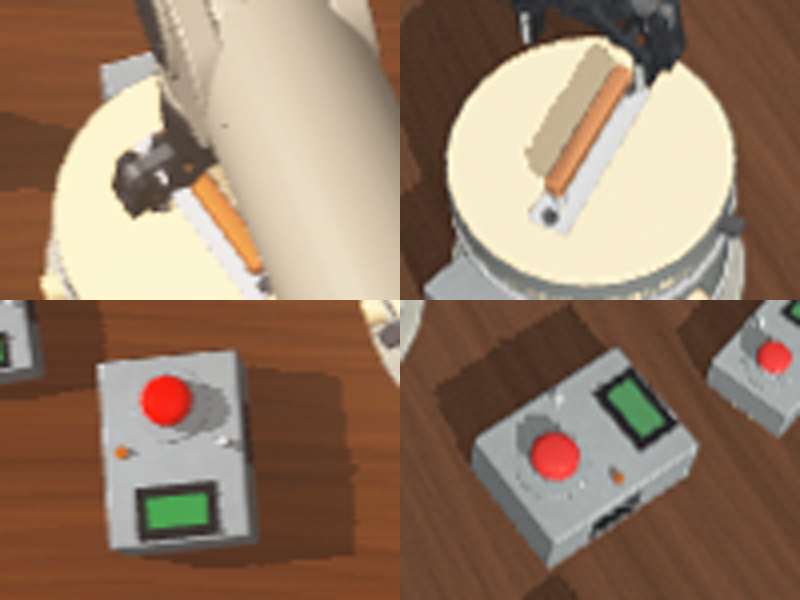

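The stop's shadow has closed up and the head sits lower (scene crop 452→456, top crop 398→401), so it is in. The open gripper is square to the bar, so I descend with a small correction.

Emit:
{"api": "move_arm", "payload": {
  "rows": [0.2, 0.1, 3, 0, 0.3, 0.1, 6, 0, 0.3, 0.1, 8, 0, 0.3, 0.1, 9.5, 0, 0.3, 0.1, 10.4, 0, 0.3, 0.1, 10.4, 0, 0.3, 0.1, 10.4, 0]
}}

```text
clock: 8.8
tcp_pos: [0.5566, 0.0539, 0.2261]
orientation: [3.0, 0.93, 0.002]
contact_force: [-0.4, -1.1, 0.2]
grip_width: 0.0852
gripper_force: 0.0
```

```bash
python3 - <<'E'
from h import *
import cv2
o=r.get_obs();M=R.from_rotvec(o["orientation"]).as_matrix();print(o["clock"],o["tcp_pos"],o["contact_force"],totool(np.array([.554,.0545,.222])-o["tcp_pos"]),M[2])
s=r.grab_frame("scene");t=r.grab_frame("top")
c=lambda i,x,y,w,h,k:cv2.resize(i[y:y+h,x:x+w],(w*k,h*k),interpolation=cv2.INTER_CUBIC)
cv2.imwrite("pics/g.png",np.hstack([c(t,270,100,100,100,4),c(s,255,135,100,100,4)]))
E
```

```text
8.8 [0.55663699 0.05392285 0.22610046] [-0.40045576 -1.11523292  0.24841346] [-0.18530593 -0.19701264  0.4096994 ] [ 1.24241806e-03  5.92069371e-04 -9.99999053e-01]
```

View pics/g.png

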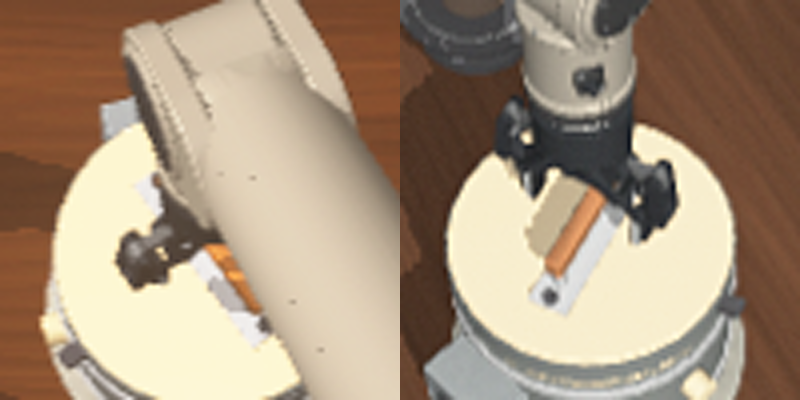

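The bar lies between the open fingers, with both tips beside it. I close gently first.

Emit:
{"api": "move_arm", "payload": {
  "rows": [-0.2, -0.2, 0.2, 0, -0.2, -0.2, 0.4, 0, -0.2, -0.2, 0.4, 0]
}}

```text
clock: 9.28
tcp_pos: [0.5532, 0.0542, 0.2211]
orientation: [-3.001, -0.93, 0.001]
contact_force: [0.3, -0.4, 1.1]
grip_width: 0.0853
gripper_force: 0.0
```

Emit:
{"api": "move_arm", "payload": {
  "rows": [0, 0, 0, 0, 0, 0, 0, 0, 0, 0, 0, 0, 0, 0, 0, 0, 0, 0, 0, 0, 0, 0, 0, 0, 0, 0, 0, 0, 0, 0, 0, 0],
  "fingers": 0,
  "newtons": 20
}}

```text
clock: 10.28
tcp_pos: [0.5537, 0.0539, 0.2215]
orientation: [3.0, 0.93, 0.001]
contact_force: [2.1, -3.3, 2.3]
grip_width: 0.0164
gripper_force: 20.3
```

```bash
python3 - <<'E'
from h import *
o=r.get_obs();M=R.from_rotvec(o["orientation"]).as_matrix();print(o["clock"],o["tcp_pos"],o["contact_force"],o["moment"],totool(o["contact_force"])/100,M[2],o["grip_width"])
E
```

```text
10.275 [0.55370977 0.05386418 0.22152673] [ 2.09417116 -3.27707847  2.33077128] [-0.63843795 -0.40088935  0.14784925] [-0.12449126  3.88875466 -2.3279562 ] [ 4.38646279e-04  7.38166330e-04 -9.99999631e-01] 0.016369593145820063
```

Emit:
{"api": "move_arm", "payload": {
  "rows": [0, 0, 0, 0, 0, 0, 0, 0, 0, 0, -0.3, 0, 0, 0, -0.8, 0, 0, 0, -1.5, 0, 0, 0, -2.2, 0, 0, 0, -3, 0, 0, 0, -3, 0],
  "newtons": 90
}}

```text
clock: 11.28
tcp_pos: [0.5539, 0.0544, 0.2523]
orientation: [3.0, 0.93, 0.003]
contact_force: [0.2, 0.0, -6.9]
grip_width: 0.0145
gripper_force: 88.0
```

Emit:
{"api": "move_arm", "payload": {
  "rows": [0, 0, -1, 0, 0, 0, -2, 0, 0, 0, -3, 0, 0, 0, -4, 0, 0, 0, -5, 0, 0, 0, -6, 0, 0, 0, -6.7, 0, 0, 0, -7, 0, 0, 0, -7, 0, 0, 0, -7, 0]
}}

```text
clock: 12.52
tcp_pos: [0.5531, 0.0541, 0.3209]
orientation: [-3.001, -0.93, 0.001]
contact_force: [-0.2, -0.7, -7.1]
grip_width: 0.0147
gripper_force: 88.1
```

```bash
python3 - <<'E'
from h import *
import cv2
o=r.get_obs();M=R.from_rotvec(o["orientation"]).as_matrix();print(o["clock"],o["tcp_pos"],totool(np.array([.5537,.0539,.3215])-o["tcp_pos"]),o["contact_force"],o["moment"],M[2],o["grip_width"])
s=r.grab_frame("scene");t=r.grab_frame("top")
c=lambda i,x,y,w,h,k:cv2.resize(i[y:y+h,x:x+w],(w*k,h*k),interpolation=cv2.INTER_CUBIC)
cv2.imwrite("pics/l.png",np.hstack([c(t,180,60,200,200,2),c(s,215,95,200,200,2)]))
E
```

```text
12.525 [0.55312037 0.05414079 0.32087697] [ 0.0341333   0.05262466 -0.06234383] [-0.21618918 -0.71327429 -7.06173904] [-0.00410319  0.0078267   0.00649238] [-7.09678361e-04 -3.19766471e-04 -9.99999697e-01] 0.014658591716695988
```

View pics/l.png

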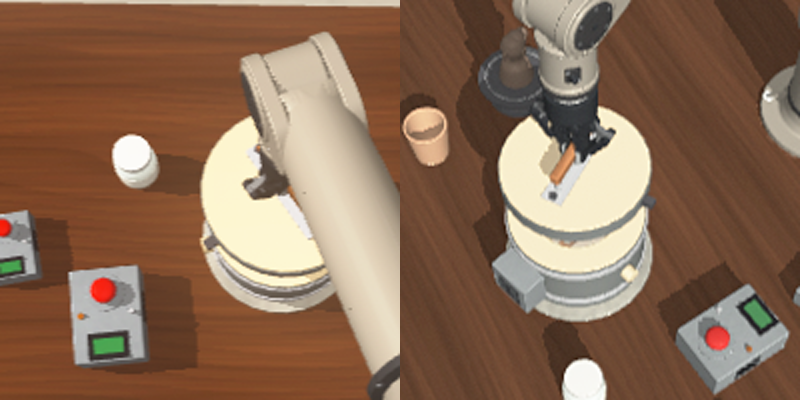

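The lid hangs level about 100 mm over the kiln, at scene crop (575,170) with the rim at (575,240). It carries 7 N with near-zero moment, and nothing else has moved. I let it settle, then hand in.

Emit:
{"api": "move_arm", "payload": {
  "rows": [0, 0, 0, 0, 0, 0, 0, 0, 0, 0, 0, 0, 0, 0, 0, 0]
}}

```text
clock: 13.12
tcp_pos: [0.5534, 0.0542, 0.3213]
orientation: [3.001, 0.93, 0.0]
contact_force: [-0.3, -0.5, -7.6]
grip_width: 0.0149
gripper_force: 88.1
```

```bash
python3 -c "
from bench import r
o=r.get_obs();print(o['tcp_pos'],abs(o['qvel']).max(),o['contact_force']);print(r.hand_in())"
```

```text
[0.55335687 0.05419537 0.3213218 ] 0.001529246104113672 [-0.29258405 -0.45254482 -7.57865191]
the job is handed in; nothing more can be done
None
```

The mushroom stop is pushed fully in and stayed in, the lid is held level and still by its handle about 100 mm above the kiln rim, and the job was handed in at about 13 s with nothing else touched.

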